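# Sort the stripped-down model parts into their trays

### The job

The parts of a stripped-down model lie mixed up on the bench: sort them into their trays. Stack the two black wheels flat, one squarely on top of the other, in the middle of the round dish; stand the geared motor upright in the middle of the short tray, and put the orange-brown case lid up in the middle of the long tray, each lying lengthways with its tray. Do not move or knock over the small oil bottle that stands beside the work.

Things in the scene. Friction and masses are not known exactly. Their poses are not given: they have to be found in the camera images.
- wheel_a: black model wheel lying flat, a disc 64 mm in diameter and 22 mm thick (30 g). Origin at the centre of its underside, z up. Identical to wheel_b; either may be the lower one
- wheel_b: the other black model wheel, same as wheel_a; origin at the centre of its underside, z up
- motor: small black geared motor standing on its foot plate, 49 mm tall; foot plate 34 mm (its x) by 46 mm (its y) and 5 mm thick, overall length along y 55 mm with shaft and plug. The block above the foot, 30 mm wide along x, y from -18 to +17 mm, up to 22 mm high, is the place to grip, across x; the rounded motor above it is only 24 mm wide. Origin at the centre of its underside, z up
- case: small closed orange-brown case, 36 mm (its x) by 87 mm (its y), 30 mm high, to be gripped across x. Origin at the centre of its underside, z up. Which end is which does not matter
- round_dish: round shallow aluminium dish with a dark liner, fixed to the bench: 100 mm in outer diameter, rim 8 mm high, wall 4 mm, inner diameter about 80 mm at the floor and 92 mm at the rim, floor 3 mm above the bench. Origin at the centre of its underside, z up
- short_tray: short, nearly square grey tray with a dark liner, fixed to the bench: 70 mm (its x) by 86 mm (its y) outside, inside 62 by 78 mm, walls 4 mm thick and 8 mm high, floor 4 mm above the bench, a small lip outside each short end. Origin at the centre of its underside, z up; y is its length, either way round
- long_tray: long grey tray with a dark liner, fixed to the bench, about twice as long as wide: 68 mm (its x) by 132 mm (its y) outside, inside 60 by 124 mm, walls 4 mm thick and 8 mm high, floor 4 mm above the bench, a small lip outside each short end. Origin at the centre of its underside, z up; y is its length, either way round
- oil_bottle: bystander: small red oil bottle with a yellow cap, standing loose, 37 mm in diameter, 115 mm tall. Origin at the centre of its underside
Mind the look-alikes: they are no part of the job. What is shaped like the wheel_b but white is not meant.

How it is judged:
At the end, for the whole second after the job is handed in: Wheels stacked flat in the round dish, within 15 mm of each other and 20 mm of its centre; motor upright in the short tray and case lid up in the long tray, each on its floor, within 15 mm of its centre and 0.3 rad of its length, either way round. All four at rest (((z of wheel_a in the frame of round_dish below 0.008 m and z of wheel_b in the frame of round_dish between 0.02 and 0.031 m) or (z of wheel_b in the frame of round_dish below 0.008 m and z of wheel_a in the frame of round_dish between 0.02 and 0.031 m)) and horizontal distance between wheel_a and wheel_b below 0.015 m and horizontal distance between each of wheel_a, wheel_b and round_dish below 0.02 m and angle between each of wheel_a, wheel_b, motor, case's own z axis and vertical below 0.12 rad and horizontal distance between motor and short_tray below 0.015 m and z of motor in the frame of short_tray below 0.0055 m and angle between the y axis of motor and the y axis of short_tray, either way round below 0.3 rad and horizontal distance between case and long_tray below 0.015 m and z of case in the frame of long_tray below 0.0055 m and angle between the y axis of case and the y axis of long_tray, either way round below 0.3 rad and linear speed of each of wheel_a, wheel_b, motor, case below 0.02 m/s); the robot touches nothing.
It fails at once if the oil bottle is moved by more than 30 mm or tipped (distance of oil_bottle from where it was at the start of the episode above 0.03 m or angle between oil_bottle's own z axis and vertical above 0.5 rad).
It also fails if it takes over 112 s, if anything falls off the work surface, if the arm or the gripper's body presses on something with over 40 N, if the wrist force passes 120 N, or if a joint passes its speed limit or range.

### The arm

A 6-joint arm with a two-finger parallel gripper is mounted at the origin on the work surface; the furniture and walls round the work are solid. World frame = base frame: x ahead of the robot, y to its left, z up, the work surface at z = 0. Lengths are in m, angles in rad, forces in N, time in s.
With the tool pointing down it reaches from about 0.375 to 0.825 m from the base axis. Payload 5.5 kg.
Tool frame: the origin (TCP) lies where the fingers leave the gripper's body, on its centre line; the fingertips stand bot.tcp_to_tips ahead of it and the grasp point (between the pads) lies 54 mm ahead of it (bot.tcp_to_tips is the distance from the TCP to the fingertips, in m); z points along the fingers, y is the line along which they close (so a half turn about z gives the same grasp; the last joint's range is limited). The gripper opens to 85 mm and grips with 20 to 120 N. Pads are 22 mm wide; open, the fingers measure 114 mm over their backs; the gripper's body (76 mm by 85 mm) begins 54 mm behind the grasp point. The pads swing forward as they close: fully open they stand 13 mm farther back than shut.
Start: joints at [-1.323, 0.314, -0.047, 1.21, 0, 1.571], TCP at [0.147, -0.582, 0.304] pointing down, gripper open.
Joint ranges: [-2.67, 2.67], [-0.69, 1.73], [-1.03, 1.25], [-2.08, 2.16], [-1.42, 1.45], [-3.14, 3.14]. Speed limits (rad/s): [2.39, 2.39, 3.01, 3.14, 3.14, 3.14].

### API

Orientations are given as a unit quaternion [w, x, y, z].
In Python, from cell import get_obs, snapshot, camera_model, close_job, bot gives the robot as it stands.
- The arm moves only by the tool arm_command, never from a script. Its arguments are lists of equal length, an entry for each row: "delta_pos": the shift along the tool's x, y, z in units of 250 mm (1.0 is 250 mm), a list of three; "delta_rot": the turn, a rotation vector about the tool's x, y, z in units of 90 degrees (1.0 is 90 degrees), a list of three; "hand": the gripper command: -1 is shut, 1 is fully open, values between are in proportion. In form: {"delta_pos": [[tx, ty, tz], ...], "delta_rot": [[rx, ry, rz], ...], "hand": [hand, ...]}. A call has 1 to 12 rows; each row is the pose to reach, as a shift and turn from the pose commanded when the call began, along the tool's axes at that moment; what a row does not reach only later rows make up. A row lasts 1/8 s, in which the tool goes at most 62.5 mm and 10.7 degrees, less where a joint would pass 70% of its speed; a pose out of reach is approached as far as the arm can. A call with a number of a shift or a turn outside -1 to 1 is refused whole. A call with a gripper value outside its range is refused whole. The fingers move at their own pace and stop on an object; "newtons" is the grip in N (left out, the last holds). Time passes only in rows, so rows that repeat a pose let the fingers close. It gives the time, the measured TCP pose, the force, the opening and the grip force at its end, in the units of the state.
- get_obs(): the state, without advancing time (a new reading comes with each control period).
- snapshot(name): name is "side" or "top" or "wrist"; returns the picture (420x560x3 uint8, blue, green, red); there is no depth.
- camera_model(name): a dict with "camera_matrix" (3x3 intrinsics, pixels), "R" (3x3) and "t" (3): a world point X has camera coordinates R X + t. Camera axes: x right, y down, z forward; pixel columns grow to the right and rows downward; lengths in m; the calibration is good to about 2 mm. A picture is of the moment at which its call begins: read the wrist's pose just before it. camera_model takes no time and is no camera call; for the wrist camera it gives the pose at the moment of the call.
- close_job(): hands the job in; it is judged then, once.
The state is a dict: "clock": time; "joint_pos": joint angles; "joint_velocities": joint speeds; "joint_efforts": joint torques, N m; "tcp_pos": TCP position; "ee_rot": TCP orientation; "wrist_force": force on the tool from outside, world axes, zero at the start; "wrist_torque": the same for the moment, N m; "width": finger opening in m; "gripper_force": force on a finger pad.
Only numpy, scipy, OpenCV 4.12 (cv2) and the standard library are available. Lean on these libraries where they do the work, as an engineer would, in place of code of your own. Each camera call takes 0.05 s, during which the arm holds its last target. There are 200 camera calls.

## Working session

There is one attempt and no reset: what is moved stays moved. The work goes in short steps, Python scripts to look and compute and a tool call to move; the robot and the scene stay as the last step left them, time stands still between calls to the robot, and variables do not carry over. Pictures are saved under pics/ and viewed, at most 16 in all, crops included, and the job is handed in when it is done.

Besides the shell and the picture viewer there is one more tool, called after "Call:" as name(argument=value, ...) on one line, values as JSON. arm_command: Moves the arm, as the interface text tells. Its arguments: {"type":"object","properties":{"delta_pos":{"type":"array","items":{"type":"array","items":{"type":"number"}}},"delta_rot":{"type":"array","items":{"type":"array","items":{"type":"number"}}},"hand":{"type":"array","items":{"type":"number"}},"newtons":{"type":"number"}},"required":["delta_pos","delta_rot","hand"]}

```bash
mkdir -p pics; ls
python3 - <<'E'
from cell import *
import cv2,numpy as np
o=get_obs(); print({k:np.round(v,4).tolist() for k,v in o.items()}); print(bot.tcp_to_tips)
for n in ("top","side"):
    cv2.imwrite(f"pics/{n}0.png",cv2.resize(snapshot(n),None,fx=1.428,fy=1.428,interpolation=cv2.INTER_CUBIC)[:600,:800])
    m=camera_model(n); print(n,np.round(m["camera_matrix"],1).tolist(),np.round(-np.array(m["R"]).T@m["t"],3),np.round(m["R"],3).tolist())
E
```

```text
pics
{'clock': 0.0, 'joint_pos': [-1.323, 0.3142, -0.0481, 1.2102, 0.0, 1.5708], 'joint_velocities': [-0.0013, -0.0013, -0.0002, 0.0008, 0.002, 0.0005], 'joint_efforts': [-0.0008, -53.9588, 33.9751, 0.0192, 0.0001, -0.0], 'tcp_pos': [0.1471, -0.5812, 0.303], 'ee_rot': [-0.0009, 0.9923, 0.1236, -0.0001], 'wrist_force': [-0.5558, 0.6516, -0.0844], 'wrist_torque': [0.0262, 0.0065, 0.0414], 'gripper_force': 0.0, 'width': 0.0853}
0.0726
top [[512.2, 0.0, 283.6], [0.0, 512.2, 213.8], [0.0, 0.0, 1.0]] [ 0.325 -0.08   1.131] [[0.01, -1.0, 0.007], [-0.992, -0.01, -0.127], [0.127, -0.006, -0.992]]
side [[442.9, 0.0, 273.6], [0.0, 442.9, 220.8], [0.0, 0.0, 1.0]] [0.481 0.873 0.539] [[-1.0, -0.006, 0.003], [-0.005, 0.462, -0.887], [0.004, -0.887, -0.462]]
```

View pics/top0.png

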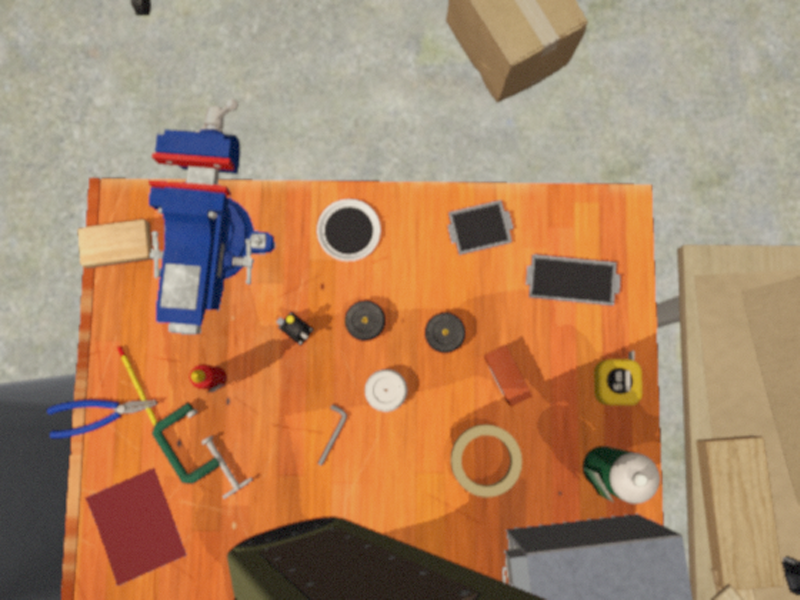

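View pics/side0.png

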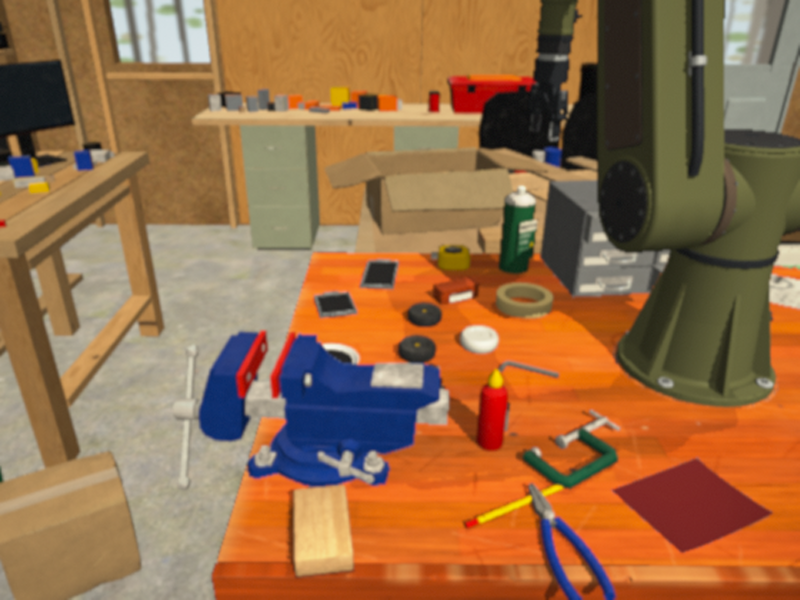

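The top view shows the wheels at about (365,320) and (445,332), the motor at (295,327), the case at (507,374) and the bottle at (207,376). The dish is at (349,230), the short tray at (480,227), the long tray at (573,280), and the white decoy at (385,390). The side view agrees. I'll enlarge it to measure.

```bash
cat > h.py <<'E'
from cell import *
import cv2,numpy as np
def ray(name,u,v,z,m=None):
    m=m or camera_model(name);R=np.array(m["R"]);K=np.array(m["camera_matrix"]);c=-R.T@m["t"]
    d=R.T@np.linalg.solve(K,[u,v,1]);return c+d*(z-c[2])/d[2]
def crop(img,u0,v0,w,h,s,fn):
    cv2.imwrite(fn,cv2.resize(img[v0:v0+h,u0:u0+w],None,fx=s,fy=s,interpolation=cv2.INTER_CUBIC))
E
python3 - <<'E'
from h import *
im=snapshot("top"); crop(im,185,130,130,130,4.5,"pics/t1.png"); crop(im,300,130,140,160,3.7,"pics/t2.png")
E
```

```text
(no output)
```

View pics/t1.png

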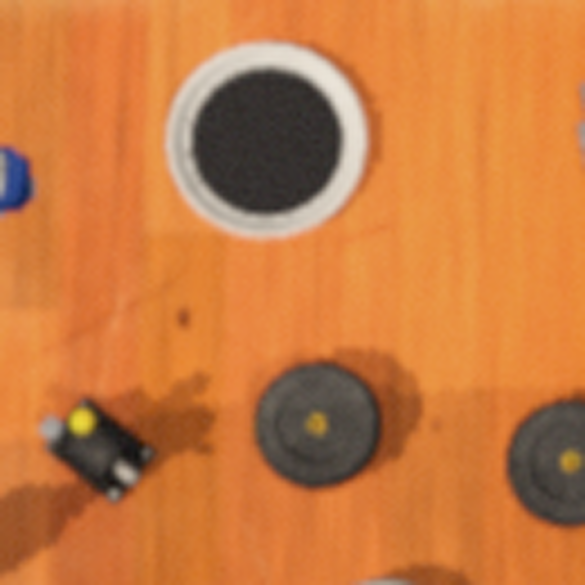

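View pics/t2.png

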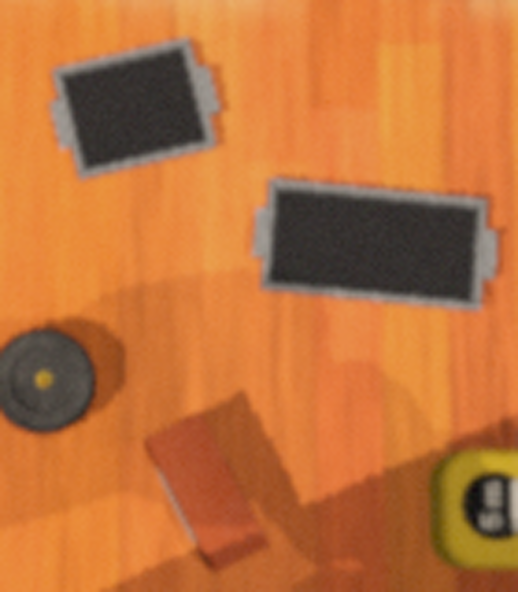

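Crop readings: dish rim centre (267,140) and wheel A (318,424) in crop 1. The motor's long axis runs from about (50,428) to (130,480), also in crop 1. In crop 2 wheel B is at (45,380), the short tray corners are (54,70), (190,40), (217,145), (82,177), and the long tray corners are (270,179), (490,198), (478,308), (262,288). The case top corners are about (146,438), (196,412), (264,537), (213,560).

Run:
```python
from h import *
a=lambda p,z:ray("top",p[0]/4.5+185,p[1]/4.5+130,z)
b=lambda p,z:ray("top",p[0]/3.7+300,p[1]/3.7+130,z)
print("dish",a((267,140),.008),"wa",a((318,424),.022),"wb",b((45,380),.022))
print("motor",a((50,428),.02),a((130,480),.02))
for n,c,z in (("short",[(54,70),(190,40),(217,145),(82,177)],.008),("long",[(270,179),(490,198),(478,308),(262,288)],.008),("case",[(146,438),(196,412),(264,537),(213,560)],.03)):
    P=np.array([b(p,z) for p in c])[:,:2]; e=[np.linalg.norm(P[i]-P[i-1]) for i in range(4)]
    l=max((P[1]-P[0]+P[2]-P[3])/2,(P[3]-P[0]+P[2]-P[1])/2,key=np.linalg.norm)
    print(n,P.mean(0).round(4),np.round(e,3),"yaw of y",np.degrees(np.arctan2(l[1],l[0])-np.pi/2))
print("bottle",ray("top",207/1.428,376/1.428,.1))
m=camera_model("wrist");o=get_obs();R=np.array(m["R"]);c=-R.T@m["t"];print(m["camera_matrix"],c-o["tcp_pos"],R.round(3))
from scipy.spatial.transform import Rotation as Ro
print(Ro.from_quat(np.roll(o["ee_rot"],-1)).as_matrix().round(3))
```

```text
dish [0.58748037 0.00197174 0.008     ] wa [ 0.44421005 -0.02640325  0.022     ] wb [ 0.4269452 -0.1494202  0.022    ]
motor [0.44114355 0.10328671 0.02      ] [0.416317   0.06393863 0.02      ]
short [ 0.5943 -0.2049] [0.068 0.085 0.067 0.084] yaw of y -166.25034642821558
long [ 0.5128 -0.3485] [0.067 0.133 0.068 0.13 ] yaw of y -184.56726630523326
case [ 0.3653 -0.2416] [0.08  0.033 0.082 0.033] yaw of y -241.47049391011157
bottle [0.35497022 0.18984797 0.1       ]
[[377.59268099   0.         275.96795253]
 [  0.         377.59268099 208.57770055]
 [  0.           0.           1.        ]] [0.07255639 0.0174039  0.07187586] [[ 0.245 -0.969 -0.001]
 [-0.927 -0.235  0.291]
 [-0.282 -0.07  -0.957]]
[[ 0.969  0.245 -0.   ]
 [ 0.245 -0.969  0.001]
 [-0.    -0.001 -1.   ]]
```

```bash
cat >> h.py <<'E'
from scipy.spatial.transform import Rotation as Ro
def go(x,y,z,psi):
    """deltas (interface units) from current TCP pose to a pointing-down pose with tool x at yaw psi deg"""
    o=get_obs();R=Ro.from_quat(np.roll(o["ee_rot"],-1)).as_matrix()
    p=np.radians(psi);T=np.array([[np.cos(p),np.sin(p),0],[np.sin(p),-np.cos(p),0],[0,0,-1]]).T
    T=np.column_stack([[np.cos(p),np.sin(p),0],[np.sin(p),-np.cos(p),0],[0,0,-1]])
    print("dpos",(R.T@(np.array([x,y,z])-o["tcp_pos"])/.25).round(3).tolist(),"drot",(Ro.from_matrix(R.T@T).as_rotvec()/(np.pi/2)).round(3).tolist())
E
sed -i '/\]\]).T$/s/T=.*//;' h.py; sed -i 's/p=np.radians(psi);$/p=np.radians(psi)/' h.py
python3 - <<'E'
from h import *
for z in(.1,.2): print(z,"cap",ray("top",640/1.428,478/1.428,z),"cab",[ray("top",u/1.428,v/1.428,z)[:2].round(3).tolist() for u,v in((510,530),(505,560),(670,515),(690,560))])
print("capside",[ray("side",520/1.428,190/1.428,z) for z in(.1,.15,.2)])
go(.45,-.40,.28,28.5);go(.365,-.242,.24,28.5)
E
```

```text
0.1 cap [ 0.22045499 -0.41359934  0.1       ] cab [[0.149, -0.233], [0.11, -0.226], [0.171, -0.453], [0.112, -0.478]]
0.2 cap [ 0.23062862 -0.38126575  0.2       ] cab [[0.166, -0.218], [0.131, -0.212], [0.186, -0.417], [0.132, -0.44]]
capside [array([ 0.1753099 , -0.63057325,  0.1       ]), array([ 0.21016331, -0.45939716,  0.15      ]), array([ 0.24501673, -0.28822107,  0.2       ])]
dpos [1.353, -0.406, 0.093] drot [-0.001, -0.0, -0.159]
dpos [1.178, -1.102, 0.254] drot [-0.001, -0.0, -0.159]
```

Call:
arm_command(delta_pos=[[1.0,-0.3,0.05],[1.0,-0.3,0.05],[1.0,-0.3,0.05],[1.0,-0.3,0.05],[1.0,-0.3,0.05],[1.0,-0.3,0.05]], delta_rot=[[0,0,-0.16],[0,0,-0.16],[0,0,-0.16],[0,0,-0.16],[0,0,-0.16],[0,0,-0.16]], hand=[1,1,1,1,1,1], newtons=40)

```text
clock: 0.9
tcp_pos: [0.3714, -0.4472, 0.2911]
ee_rot: [-0.0, 0.969, 0.248, -0.0]
wrist_force: [-0.8, 0.5, 0.4]
width: 0.085
gripper_force: 0.0
```

Run:
```python
from h import *
print(get_obs()["tcp_pos"]); go(.365,-.242,.22,28.5)
```

```text
[ 0.37140939 -0.4472329   0.29109264]
dpos [0.372, -0.732, 0.285] drot [-0.0, 0.0, 0.002]
```

Call:
arm_command(delta_pos=[[0.37,-0.73,0.28],[0.37,-0.73,0.28],[0.37,-0.73,0.28],[0.37,-0.73,0.28],[0.37,-0.73,0.28],[0.37,-0.73,0.28],[0.37,-0.73,0.28]], delta_rot=[[0,0,0],[0,0,0],[0,0,0],[0,0,0],[0,0,0],[0,0,0],[0,0,0]], hand=[1,1,1,1,1,1,1])

```text
clock: 1.78
tcp_pos: [0.3653, -0.2448, 0.222]
ee_rot: [0.001, 0.969, 0.246, 0.0]
wrist_force: [0.2, 0.7, 0.5]
width: 0.0853
gripper_force: 0.0
```

```bash
cat >> h.py <<'E'
import json
def wrist(fn):
    m=camera_model("wrist");im=snapshot("wrist");cv2.imwrite(fn,im)
    json.dump({k:np.array(v).tolist() for k,v in m.items()},open(fn+".json","w"))
def wr(fn,u,v,z): return ray("wrist",u,v,z,json.load(open(fn+".json")))
def proj(fn,P):
    m=json.load(open(fn+".json"));q=np.array(m["camera_matrix"])@(np.array(m["R"])@P+m["t"]);return (q[:2]/q[2]).round(0)
E
python3 -c "
from h import *
wrist('pics/w1.png')"
```

```text
(no output)
```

View pics/w1.png

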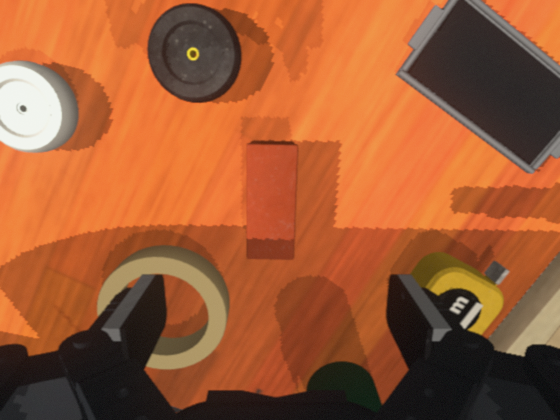

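The wrist view shows the case top at corners (248,143), (297,143), (295,239), (247,239), with its near end below that. Wheel B's hub is at (194,53).

Run:
```python
from h import *
f='pics/w1.png'
P=np.array([wr(f,*p,.03) for p in[(248,143),(297,143),(295,239),(247,239)]])[:,:2]
l=P[0]+P[1]-P[2]-P[3];print(P.round(4),P.mean(0),np.linalg.norm(l)/2,np.linalg.norm(P[0]-P[1]),np.degrees(np.arctan2(l[1],l[0])))
print("wb",wr(f,194,53,.022)); 
B=np.array([wr(f,*p,0) for p in[(295,259),(247,259)]]);print(B)
```

```text
[[ 0.3933 -0.2089]
 [ 0.4095 -0.2388]
 [ 0.3467 -0.2725]
 [ 0.3295 -0.2409]] [ 0.36975938 -0.24029403] 0.07136546276680701 0.03399523114403975 27.43471713187586
wb [ 0.42808566 -0.14977912  0.022     ]
[[ 0.32121734 -0.288534    0.        ]
 [ 0.30183199 -0.25275459  0.        ]]
```

The dark strip is a shadow edge lying on the case top, so the near edge is really at row 259.

Run:
```python
from h import *
f='pics/w1.png'
P=np.array([wr(f,*p,.03) for p in[(248,143),(297,143),(294.5,259),(246.5,259)]])[:,:2]
l=P[0]+P[1]-P[2]-P[3];print(P.round(4),P.mean(0),np.linalg.norm(l)/2,np.linalg.norm(P[0]-P[1]),np.degrees(np.arctan2(l[1],l[0])))
c=P.mean(0); go(c[0],c[1],.080,27.5)
```

```text
[[ 0.3933 -0.2089]
 [ 0.4095 -0.2388]
 [ 0.3322 -0.2802]
 [ 0.3148 -0.2481]] [ 0.36248594 -0.24398943] 0.08768167596217898 0.03399523114403975 27.341475277697707
dpos [-0.009, -0.008, 0.567] drot [0.001, -0.0, 0.011]
```

Run:
```python
from h import *
f='pics/w1.png'
for z in (0,.025): print("roll",wr(f,163,307,z),"edge toward case",[wr(f,*p,z).round(3) for p in ((228,300),(215,268),(190,250))])
c=np.array([.3625,-.244]);n=np.array([-.461,.887]);print("finger inner/outer left @60mm",c+n*.030,c+n*.0445)
```

```text
roll [ 2.25443175e-01 -2.08669593e-01 -5.55111512e-17] edge toward case [array([ 0.259, -0.256,  0.   ]), array([ 0.281, -0.233,  0.   ]), array([ 0.286, -0.207,  0.   ])]
roll [ 0.242932   -0.20878786  0.025     ] edge toward case [array([ 0.274, -0.252,  0.025]), array([ 0.294, -0.231,  0.025]), array([ 0.299, -0.207,  0.025])]
finger inner/outer left @60mm [ 0.34867 -0.21739] [ 0.3419855 -0.2045285]
```

Call:
arm_command(delta_pos=[[-0.01,-0.008,0.3],[-0.01,-0.008,0.3],[-0.01,-0.008,0.567],[-0.01,-0.008,0.567],[-0.01,-0.008,0.567],[-0.01,-0.008,0.567],[-0.01,-0.008,0.567],[-0.01,-0.008,0.567],[-0.01,-0.008,0.567],[-0.01,-0.008,0.567],[-0.01,-0.008,0.567]], delta_rot=[[0,0,0.011],[0,0,0.011],[0,0,0.011],[0,0,0.011],[0,0,0.011],[0,0,0.011],[0,0,0.011],[0,0,0.011],[0,0,0.011],[0,0,0.011],[0,0,0.011]], hand=[0.5,0.5,0.5,0.5,0.5,0.5,-0.6,-0.6,-0.6,-0.6,-0.6], newtons=30)

```text
clock: 3.2
tcp_pos: [0.3627, -0.2431, 0.0809]
ee_rot: [0.001, 0.971, 0.239, 0.001]
wrist_force: [-0.6, -0.6, 9.1]
width: 0.0354
gripper_force: 30.0
```

Run:
```python
from h import *
o=get_obs();print(o["tcp_pos"],o["width"]); go(.365,-.244,.17,28); go(.5128,-.3485,.17,-4.5);go(.5128,-.3485,.17,0)
```

```text
[ 0.36269153 -0.24312314  0.08094458] 0.03539227089232224
dpos [0.007, 0.008, -0.356] drot [0.001, -0.001, -0.004]
dpos [0.337, 0.653, -0.355] drot [0.001, -0.001, 0.357]
dpos [0.337, 0.653, -0.355] drot [0.001, -0.001, 0.307]
```

Run:
```python
from h import *
go(.5128,-.3485,.16,85.4);go(.5128,-.3485,.0850,85.4)
```

```text
dpos [0.337, 0.652, -0.315] drot [0.002, 0.0, -0.642]
dpos [0.337, 0.652, -0.015] drot [0.002, 0.0, -0.642]
```

Call:
arm_command(delta_pos=[[0,0,-0.315],[0,0,-0.315],[0.337,0.652,-0.315],[0.337,0.652,-0.315],[0.337,0.652,-0.315],[0.337,0.652,-0.315],[0.337,0.652,-0.315],[0.337,0.652,-0.315],[0.337,0.652,-0.315],[0.337,0.652,-0.315]], delta_rot=[[0,0,0],[0,0,0],[0.002,0,-0.642],[0.002,0,-0.642],[0.002,0,-0.642],[0.002,0,-0.642],[0.002,0,-0.642],[0.002,0,-0.642],[0.002,0,-0.642],[0.002,0,-0.642]], hand=[-0.6,-0.6,-0.6,-0.6,-0.6,-0.6,-0.6,-0.6,-0.6,-0.6])

```text
clock: 4.45
tcp_pos: [0.512, -0.3479, 0.1586]
ee_rot: [-0.001, 0.735, 0.678, -0.0]
wrist_force: [0.6, 0.2, -0.9]
width: 0.0352
gripper_force: 31.2
```

Run:
```python
from h import *
wrist('pics/w2.png'); print(get_obs()["tcp_pos"]); go(.5128,-.3485,.0855,85.4)
```

```text
[ 0.51198323 -0.34791878  0.15856058]
dpos [-0.002, 0.004, 0.292] drot [-0.002, -0.001, -0.001]
```

View pics/w2.png

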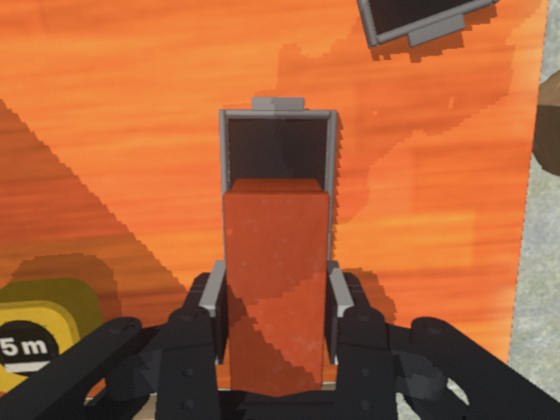

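The tray lines up with the held case: its far edge is at row 110, columns 220–336. I'll check the tray centre from that.

Run:
```python
from h import *
f='pics/w2.png'
a,b=wr(f,220,111,.008),wr(f,336,111,.008);d=b-a;print(a,b,np.linalg.norm(d),np.degrees(np.arctan2(d[1],d[0])))
u=np.array([-d[1],d[0],0])/np.linalg.norm(d);print((a+b)/2-.066*u)
```

```text
[ 0.48564573 -0.28124876  0.008     ] [ 0.55167475 -0.28663603  0.008     ] 0.06624842073594986 -4.6643980144479205
[ 0.51329317 -0.34972381  0.008     ]
```

Call:
arm_command(delta_pos=[[0,0.005,0.18],[0,0.005,0.25],[0,0.005,0.293],[0,0.005,0.293],[0,0.005,0.293],[0,0.005,0.293],[0,0.005,0.293],[0,0.005,0.293],[0,0.005,0.293],[0,0.005,0.1],[0,0.005,-0.2],[0,0.005,-0.2]], delta_rot=[[0,0,0],[0,0,0],[0,0,0],[0,0,0],[0,0,0],[0,0,0],[0,0,0],[0,0,0],[0,0,0],[0,0,0],[0,0,0],[0,0,0]], hand=[-0.6,-0.6,-0.6,-0.6,-0.6,0.2,0.2,0.2,0.2,0.2,0.2,0.2])

```text
clock: 6.0
tcp_pos: [0.5156, -0.3496, 0.2134]
ee_rot: [0.002, 0.735, 0.678, 0.001]
wrist_force: [1.4, 0.1, -0.1]
width: 0.0511
gripper_force: 0.0
```

Run:
```python
from h import *
print(get_obs()["tcp_pos"]); go(.43,.075,.24,57.7)
```

```text
[ 0.51555468 -0.34960225  0.21341337]
dpos [1.665, -0.477, -0.112] drot [0.003, 0.001, 0.308]
```

Call:
arm_command(delta_pos=[[1.0,-0.2,-0.1],[1.0,-0.2,-0.1],[1.0,-0.2,-0.1],[1.0,-0.2,-0.1],[1.0,-0.2,-0.1],[1.0,-0.2,-0.1]], delta_rot=[[0,0,0.3],[0,0,0.3],[0,0,0.3],[0,0,0.3],[0,0,0.3],[0,0,0.3]], hand=[0.2,0.2,0.2,0.2,0.2,0.2])

```text
clock: 6.75
tcp_pos: [0.4837, -0.0946, 0.2336]
ee_rot: [-0.001, 0.873, 0.488, -0.001]
wrist_force: [-0.9, -0.7, -0.6]
width: 0.0514
gripper_force: 0.0
```

Run:
```python
from h import *
print(get_obs()["tcp_pos"]); go(.43,.075,.24,57.7)
```

```text
[ 0.48365644 -0.09464649  0.23359798]
dpos [0.466, -0.538, -0.024] drot [-0.002, 0.0, 0.009]
```

Call:
arm_command(delta_pos=[[0.466,-0.538,-0.02],[0.466,-0.538,-0.02],[0.466,-0.538,-0.02],[0.466,-0.538,-0.02],[0.466,-0.538,-0.02],[0.466,-0.538,-0.02]], delta_rot=[[0,0,0.01],[0,0,0.01],[0,0,0.01],[0,0,0.01],[0,0,0.01],[0,0,0.01]], hand=[0.2,0.2,0.2,0.2,0.2,0.2])

```text
clock: 7.5
tcp_pos: [0.4309, 0.0733, 0.2391]
ee_rot: [-0.001, 0.877, 0.48, -0.001]
wrist_force: [0.9, 0.1, 0.9]
width: 0.0512
gripper_force: 0.0
```

Run:
```python
from h import *
print(get_obs()["tcp_pos"]);wrist('pics/w3.png')
```

```text
[0.43085427 0.07331944 0.2390557 ]
```

View pics/w3.png

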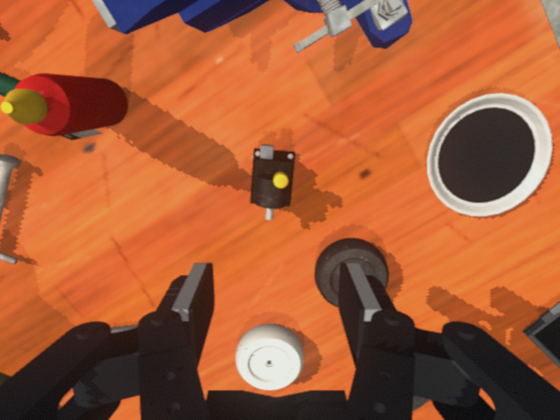

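The motor is at about (272,180), the bottle at (25,105) leaning outward in perspective, and the dish at (490,155). I'll crop the motor.

Run:
```python
from h import *
crop(cv2.imread('pics/w3.png'),230,130,90,100,6,'pics/w3c.png')
```

```text
(no output)
```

View pics/w3c.png

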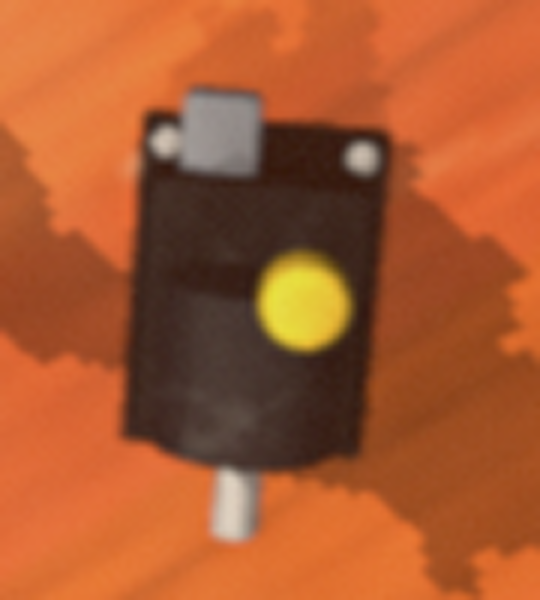

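Foot far corners are at crop (148,115) and (390,132), and near corners at about (125,437) and (357,455). The axis is tilted by about 4.5°.

Run:
```python
from h import *
f='pics/w3.png'
g=lambda p,z: wr(f,230+p[0]/6,130+p[1]/6,z)[:2]
a,b=g((148,115),.005),g((390,132),.005);d=b-a;print(np.linalg.norm(d))
u=np.array([d[1],-d[0]])/np.linalg.norm(d);c=(a+b)/2+.023*u
print("centre from far edge",c,"axis(toward shaft)",np.degrees(np.arctan2(u[1],u[0])))
for z in(.005,.022,):
  p,q=g((125,437),z),g((357,455),z); print(z,np.linalg.norm(q-p),((p+q)/2-c)@u,((p+q)/2-c)@[-u[1],u[0]])
e=(g((150,115),.005)+g((390,132),.005)-g((125,437),.005)-g((357,455),.005));print(np.degrees(np.arctan2(e[1],e[0])))
s=g((235,540),.012);print("shaft tip",(s-c)@u,(s-c)@[-u[1],u[0]])
go(c[0],c[1],.0795,np.degrees(np.arctan2(-u[1],-u[0])))
```

```text
0.03271170162768856
centre from far edge [0.4326675 0.0803   ] axis(toward shaft) -126.64616948137954
0.005 0.03273303851631598 0.022478491278548222 -0.0008137717540223691
0.022 0.030914068757916673 0.01749667922121387 -0.0008436024994406188
52.15968586831821
shaft tip 0.03409102614150911 -0.0007883323974866522
dpos [0.028, -0.007, 0.638] drot [-0.002, 0.0, 0.044]
```

Call:
arm_command(delta_pos=[[0.026,-0.007,0.3],[0.026,-0.007,0.3],[0.026,-0.007,0.5],[0.026,-0.007,0.642],[0.026,-0.007,0.642],[0.026,-0.007,0.642],[0.026,-0.007,0.642],[0.026,-0.007,0.642],[0.026,-0.007,0.642],[0.026,-0.007,0.642],[0.026,-0.007,0.642],[0.026,-0.007,0.642]], delta_rot=[[0,0,0.05],[0,0,0.05],[0,0,0.05],[0,0,0.05],[0,0,0.05],[0,0,0.05],[0,0,0.05],[0,0,0.05],[0,0,0.05],[0,0,0.05],[0,0,0.05],[0,0,0.05]], hand=[0.2,0.2,0.2,0.2,0.2,0.2,0.2,-0.7,-0.7,-0.7,-0.7,-0.7], newtons=40)

```text
clock: 9.05
tcp_pos: [0.4328, 0.0816, 0.0801]
ee_rot: [-0.001, 0.895, 0.446, 0.0]
wrist_force: [-1.1, -1.4, 8.1]
width: 0.0291
gripper_force: 39.5
```

Run:
```python
from h import *
print(get_obs()["tcp_pos"]);go(.44,.08,.18,53);go(.5943,-.2049,.18,103.75)
```

```text
[0.43280792 0.08157244 0.08005573]
dpos [0.013, 0.026, -0.4] drot [-0.001, -0.001, -0.0]
dpos [-0.526, 1.205, -0.402] drot [-0.0, -0.001, -0.564]
```

Call:
arm_command(delta_pos=[[0,0,-0.4],[0,0,-0.4],[-0.4,0.95,-0.4],[-0.4,0.95,-0.4],[-0.4,0.95,-0.4],[-0.4,0.95,-0.4],[-0.4,0.95,-0.4],[-0.4,0.95,-0.4],[-0.4,0.95,-0.4]], delta_rot=[[0,0,0],[0,0,0],[0,0,-0.56],[0,0,-0.56],[0,0,-0.56],[0,0,-0.56],[0,0,-0.56],[0,0,-0.56],[0,0,-0.56]], hand=[-0.7,-0.7,-0.7,-0.7,-0.7,-0.7,-0.7,-0.7,-0.7])

```text
clock: 10.18
tcp_pos: [0.5608, -0.1409, 0.178]
ee_rot: [-0.002, 0.621, 0.784, -0.0]
wrist_force: [-0.1, -0.2, -1.1]
width: 0.0287
gripper_force: 40.9
```

Run:
```python
from h import *
o=get_obs();print(o["tcp_pos"],o["width"]);wrist('pics/w4.png');go(.5943,-.2049,.14,103.75)
```

```text
[ 0.56084911 -0.14091219  0.17796336] 0.028692051505984736
dpos [-0.282, 0.071, 0.151] drot [-0.002, -0.002, -0.005]
```

View pics/w4.png

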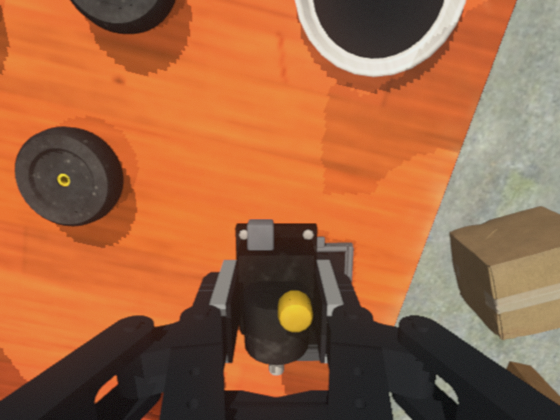

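The motor is held straight and upright. Wheel B's hub is at (65,180), and one tray corner shows at (353,242). I'll carry on to the tray.

Call:
arm_command(delta_pos=[[-0.282,0.071,0.1],[-0.282,0.071,0.15],[-0.282,0.071,0.15],[-0.282,0.071,0.15],[-0.282,0.071,0.15]], delta_rot=[[0,0,0],[0,0,0],[0,0,0],[0,0,0],[0,0,0]], hand=[-0.7,-0.7,-0.7,-0.7,-0.7])

```text
clock: 10.85
tcp_pos: [0.5951, -0.2049, 0.1413]
ee_rot: [-0.001, 0.619, 0.785, 0.0]
wrist_force: [0.8, 0.0, -0.3]
width: 0.0289
gripper_force: 40.9
```

Run:
```python
from h import *
o=get_obs();print(o["tcp_pos"],o["width"]);wrist('pics/w5.png');go(.5943,-.2049,.084,103.75)
print("wb",wr('pics/w4.png',65,180,.022),"corner",wr('pics/w4.png',353,242,.008))
crop(cv2.imread('pics/w5.png'),160,100,240,220,2.5,'pics/w5c.png')
```

```text
[ 0.59505482 -0.20494284  0.14130673] 0.02887672900481288
dpos [0.001, -0.003, 0.229] drot [-0.001, -0.001, -0.003]
wb [ 0.42875184 -0.1486422   0.022     ] corner [ 0.61776677 -0.15175481  0.008     ]
```

View pics/w5c.png

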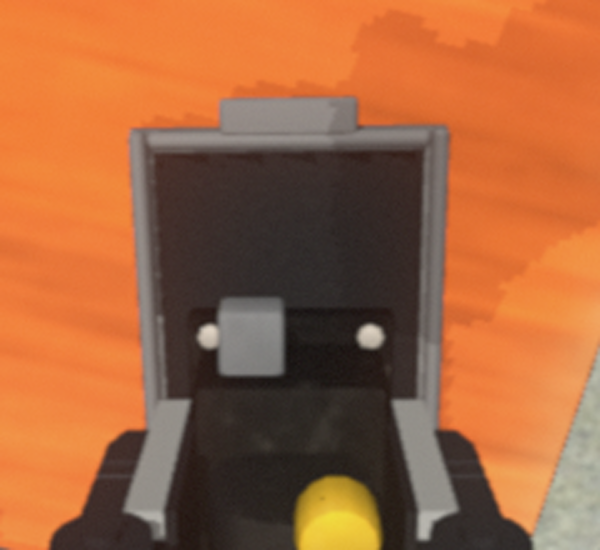

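The tray's far edge runs from (132,128) to (447,128) in the crop, square to the motor.

Run:
```python
from h import *
f='pics/w5.png'
a,b=wr(f,212.8,151.2,.008),wr(f,338.8,151.2,.008);d=b-a;print(np.linalg.norm(d),np.degrees(np.arctan2(d[1],d[0])))
u=np.array([-d[1],d[0],0])/np.linalg.norm(d);print((a+b)/2-.043*u)
```

```text
0.0684376499512571 13.467134852788924
[ 0.59504774 -0.20417678  0.008     ]
```

Call:
arm_command(delta_pos=[[0,-0.003,0.12],[0,-0.003,0.19],[0,-0.003,0.229],[0,-0.003,0.231],[0,-0.003,0.231],[0,-0.003,0.231],[0,-0.003,0.231],[0,-0.003,0.231],[0,-0.003,0.231]], delta_rot=[[0,0,0],[0,0,0],[0,0,0],[0,0,0],[0,0,0],[0,0,0],[0,0,0],[0,0,0],[0,0,0]], hand=[-0.7,-0.7,-0.7,-0.7,-0.7,-0.7,-0.15,-0.15,-0.15])

```text
clock: 12.02
tcp_pos: [0.5942, -0.2061, 0.0825]
ee_rot: [-0.002, 0.62, 0.785, -0.0]
wrist_force: [0.2, -0.6, 1.1]
width: 0.0363
gripper_force: 0.0
```

Call:
arm_command(delta_pos=[[0,0,-0.25],[0,0,-0.45],[0,0,-0.45],[0,0,-0.45]], delta_rot=[[0,0,0],[0,0,0],[0,0,0],[0,0,0]], hand=[-0.15,-0.15,0.5,1])

```text
clock: 12.52
tcp_pos: [0.5943, -0.2062, 0.1948]
ee_rot: [-0.002, 0.62, 0.785, -0.0]
wrist_force: [0.3, -0.0, -1.3]
width: 0.0715
gripper_force: 0.0
```

Run:
```python
from h import *
print(get_obs()["tcp_pos"]);go(.4285,-.149,.16,90)
```

```text
[ 0.59428406 -0.20621983  0.19478835]
dpos [0.376, -0.592, 0.141] drot [-0.002, -0.001, 0.149]
```

Call:
arm_command(delta_pos=[[0.376,-0.592,0.1],[0.376,-0.592,0.14],[0.376,-0.592,0.14],[0.376,-0.592,0.14],[0.376,-0.592,0.14],[0.376,-0.592,0.14]], delta_rot=[[0,0,0.15],[0,0,0.15],[0,0,0.15],[0,0,0.15],[0,0,0.15],[0,0,0.15]], hand=[1,1,1,1,1,1])

```text
clock: 13.28
tcp_pos: [0.4301, -0.1495, 0.1608]
ee_rot: [-0.001, 0.708, 0.706, -0.0]
wrist_force: [0.6, 1.0, -0.1]
width: 0.0853
gripper_force: 0.0
```

Run:
```python
from h import *
o=get_obs();print(o["tcp_pos"],o["width"]);wrist('pics/w6.png');go(.4285,-.149,.0775,90)
s=snapshot("side");cv2.imwrite('pics/s6.png',s)
```

```text
[ 0.43013669 -0.1495395   0.16083492] 0.08529139563370543
dpos [0.002, -0.006, 0.334] drot [-0.001, -0.001, -0.001]
```

View pics/w6.png

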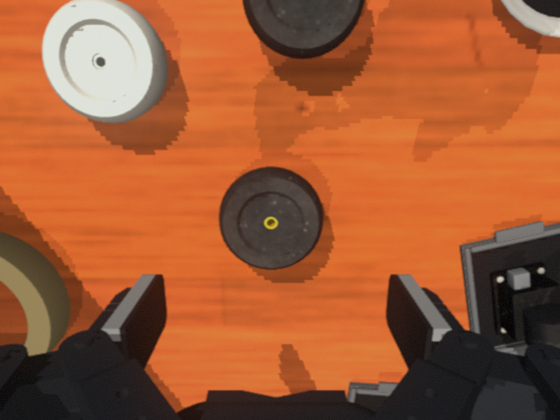

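Wheel B is centred at (271,219), and the motor is standing in the short tray at right.

Run:
```python
from h import *
f='pics/w6.png';c=wr(f,271,222,.02);print(c,wr(f,271,218,.022)); go(c[0],c[1],.0775,90)
```

```text
[ 0.42762218 -0.14893559  0.02      ] [ 0.42766714 -0.14576763  0.022     ]
dpos [0.002, -0.009, 0.333] drot [-0.001, -0.001, -0.001]
```

Call:
arm_command(delta_pos=[[0.005,-0.01,0.2],[0.005,-0.01,0.333],[0.005,-0.01,0.333],[0.005,-0.01,0.333],[0.005,-0.01,0.333],[0.005,-0.01,0.333],[0.005,-0.01,0.333],[0.005,-0.01,0.333],[0.005,-0.01,0.333]], delta_rot=[[0,0,0],[0,0,0],[0,0,0],[0,0,0],[0,0,0],[0,0,0],[0,0,0],[0,0,0],[0,0,0]], hand=[1,1,1,1,1,0.3,0.3,0.3,0.3], newtons=30)

```text
clock: 14.5
tcp_pos: [0.4267, -0.1479, 0.0786]
ee_rot: [-0.001, 0.708, 0.706, 0.0]
wrist_force: [-1.0, -0.0, 6.8]
width: 0.0622
gripper_force: 31.1
```

Run:
```python
from h import *
o=get_obs();print(o["tcp_pos"],o["width"]);go(.43,-.149,.16,90);go(.5875,.002,.16,90)
```

```text
[ 0.42671073 -0.14789036  0.07857784] 0.062249645363516404
dpos [-0.004, 0.013, -0.326] drot [-0.0, -0.001, -0.001]
dpos [0.601, 0.642, -0.325] drot [-0.0, -0.001, -0.001]
```

Call:
arm_command(delta_pos=[[0,0,-0.2],[0,0,-0.325],[0.6,0.643,-0.325],[0.6,0.643,-0.325],[0.6,0.643,-0.325],[0.6,0.643,-0.325],[0.6,0.643,-0.325],[0.6,0.643,-0.325],[0.6,0.643,-0.325]], delta_rot=[[0,0,0],[0,0,0],[0,0,0],[0,0,0],[0,0,0],[0,0,0],[0,0,0],[0,0,0],[0,0,0]], hand=[0.3,0.3,0.3,0.3,0.3,0.3,0.3,0.3,0.3])

```text
clock: 15.62
tcp_pos: [0.5863, 0.0011, 0.1586]
ee_rot: [-0.002, 0.708, 0.706, -0.001]
wrist_force: [0.2, 0.1, -0.2]
width: 0.0625
gripper_force: 33.9
```

Run:
```python
from h import *
o=get_obs();print(o["tcp_pos"],o["width"]);wrist('pics/w7.png');go(.5875,.002,.082,90)
```

```text
[0.5862561  0.00106704 0.15858454] 0.06249730332171208
dpos [0.003, 0.005, 0.307] drot [-0.002, -0.001, -0.002]
```

View pics/w7.png

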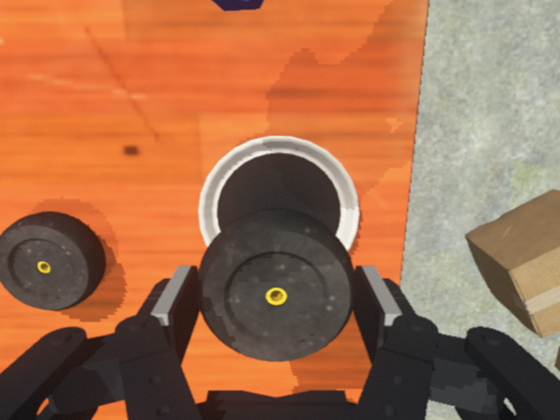

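The wheel is held level and centred, with its hub at (277,296). The dish rim's far edge is at (279,136), with sides at columns 199 and 359. Wheel A's hub is at (44,267).

Run:
```python
from h import *
f='pics/w7.png';p=wr(f,279,136,.008);print(p-[0,.05,0],wr(f,199,212,.008),wr(f,359,212,.008)); print("wa",wr(f,44,267,.02))
print("held hub",[wr(f,277,296,z).round(4) for z in(.09,.1)])
```

```text
[0.58832439 0.00121813 0.008     ] [0.53885546 0.0049745  0.008     ] [0.63767135 0.00477024 0.008     ]
wa [ 0.44427045 -0.02637527  0.02      ]
held hub [array([ 0.5871, -0.0063,  0.09  ]), array([ 0.5871, -0.0006,  0.1   ])]
```

Call:
arm_command(delta_pos=[[0.003,0.007,0.2],[0.003,0.007,0.28],[0.003,0.007,0.307],[0.003,0.007,0.309],[0.003,0.007,0.309],[0.003,0.007,0.309],[0.003,0.007,0.309],[0.003,0.007,0.309],[0.003,0.007,0.309],[0.003,0.007,0.1],[0.003,0.007,0],[0.003,0.007,0]], delta_rot=[[0,0,0],[0,0,0],[0,0,0],[0,0,0],[0,0,0],[0,0,0],[0,0,0],[0,0,0],[0,0,0],[0,0,0],[0,0,0],[0,0,0]], hand=[0.3,0.3,0.3,0.3,0.3,0.3,0.8,0.8,0.8,0.8,0.8,0.8])

```text
clock: 17.18
tcp_pos: [0.5906, 0.0027, 0.1609]
ee_rot: [0.0, 0.708, 0.706, 0.001]
wrist_force: [0.7, -0.3, -0.6]
width: 0.0768
gripper_force: 0.0
```

Run:
```python
from h import *
o=get_obs();print(o["tcp_pos"],o["width"]);wrist('pics/w8.png');go(.4443,-.0264,.16,45)
```

```text
[0.59064173 0.00270324 0.16090148] 0.07679987074677845
dpos [-0.117, -0.581, -0.003] drot [-0.001, -0.001, 0.499]
```

View pics/w8.png

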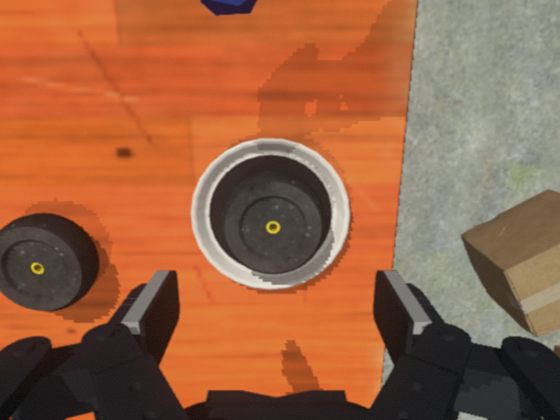

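Wheel B lies flat in the dish with its hub at (273,227), and the rim centre is at about (271,213). I'll measure it and go for wheel A, with the hub at (38,268).

Run:
```python
from h import *
f='pics/w8.png';print("wb",wr(f,273,227,.023),"dish",wr(f,271,139,.008)-[0,.05,0],wr(f,271,289,.008)+[0,.05,0]); print("wa",wr(f,38,268,.02))
```

```text
wb [0.58981822 0.0012552  0.023     ] dish [0.58876152 0.00091062 0.008     ] [0.58821496 0.00218074 0.008     ]
wa [ 0.44458108 -0.02628628  0.02      ]
```

Call:
arm_command(delta_pos=[[-0.117,-0.581,0],[-0.117,-0.581,0],[-0.117,-0.581,0],[-0.117,-0.581,0],[-0.117,-0.581,0],[-0.117,-0.581,0],[-0.117,-0.581,0]], delta_rot=[[0,0,0.5],[0,0,0.5],[0,0,0.5],[0,0,0.5],[0,0,0.5],[0,0,0.5],[0,0,0.5]], hand=[1,1,1,1,1,1,1])

```text
clock: 18.1
tcp_pos: [0.4437, -0.0262, 0.1585]
ee_rot: [-0.001, 0.924, 0.383, -0.001]
wrist_force: [-0.3, 0.5, -0.4]
width: 0.0858
gripper_force: 0.0
```

Run:
```python
from h import *
o=get_obs();print(o["tcp_pos"],o["width"]);go(.4443,-.0264,.0775,45)
```

```text
[ 0.44373111 -0.02621867  0.15849594] 0.08577299866377884
dpos [0.001, 0.003, 0.324] drot [-0.002, 0.001, -0.0]
```

Call:
arm_command(delta_pos=[[0.001,0.003,0.2],[0.001,0.003,0.327],[0.001,0.003,0.327],[0.001,0.003,0.327],[0.001,0.003,0.327],[0.001,0.003,0.327],[0.001,0.003,0.327],[0.001,0.003,0.327],[0.001,0.003,0.327],[0.001,0.003,0.1],[0.001,0.003,-0.06],[0.001,0.003,-0.06]], delta_rot=[[0,0,0],[0,0,0],[0,0,0],[0,0,0],[0,0,0],[0,0,0],[0,0,0],[0,0,0],[0,0,0],[0,0,0],[0,0,0],[0,0,0]], hand=[1,1,1,1,1,0.3,0.3,0.3,0.3,0.3,0.3,0.3])

```text
clock: 19.6
tcp_pos: [0.4469, -0.0269, 0.1773]
ee_rot: [0.0, 0.924, 0.382, 0.002]
wrist_force: [-0.8, -0.4, -0.5]
width: 0.0625
gripper_force: 33.9
```

Run:
```python
from h import *
o=get_obs();print(o["tcp_pos"],o["width"]);go(.5893,.0015,.17,75)
```

```text
[ 0.44690712 -0.02685252  0.17729886] 0.06251444854776947
dpos [0.483, 0.322, 0.032] drot [0.002, -0.002, -0.335]
```

Call:
arm_command(delta_pos=[[0.483,0.322,0.03],[0.483,0.322,0.03],[0.483,0.322,0.03],[0.483,0.322,0.03],[0.483,0.322,0.03],[0.483,0.322,0.03],[0.483,0.322,0.03]], delta_rot=[[0,0,-0.335],[0,0,-0.335],[0,0,-0.335],[0,0,-0.335],[0,0,-0.335],[0,0,-0.335],[0,0,-0.335]], hand=[0.3,0.3,0.3,0.3,0.3,0.3,0.3])

```text
clock: 20.48
tcp_pos: [0.5861, 0.0013, 0.1663]
ee_rot: [-0.001, 0.793, 0.609, -0.0]
wrist_force: [0.1, -0.4, 0.0]
width: 0.0624
gripper_force: 33.9
```

Run:
```python
from h import *
o=get_obs();print(o["tcp_pos"],o["width"]);go(.5893,.0015,.1035,75)
```

```text
[0.58605195 0.00129922 0.16633581] 0.062395547344281294
dpos [0.004, 0.013, 0.251] drot [-0.002, -0.001, -0.0]
```

Call:
arm_command(delta_pos=[[0.003,0.008,0.15],[0.003,0.008,0.22],[0.003,0.008,0.246],[0.003,0.008,0.246],[0.003,0.008,0.246]], delta_rot=[[0,0,0],[0,0,0],[0,0,0],[0,0,0],[0,0,0]], hand=[0.3,0.3,0.3,0.3,0.3])

```text
clock: 21.1
tcp_pos: [0.5893, 0.0018, 0.1054]
ee_rot: [-0.001, 0.793, 0.609, 0.0]
wrist_force: [0.1, 0.3, -0.6]
width: 0.0623
gripper_force: 33.9
```

Run:
```python
from h import *
o=get_obs();print(o["tcp_pos"],o["wrist_force"]);go(.5893,.0015,.1035,75)
```

```text
[0.58934266 0.0018096  0.10544998] [ 0.12889513  0.34389112 -0.55681801]
dpos [-0.001, 0.0, 0.008] drot [-0.001, -0.001, 0.0]
```

Not touching yet, so I'll lower it a little more and then release and lift.

Call:
arm_command(delta_pos=[[0,0,0.005],[0,0,0.01],[0,0,0.012],[0,0,0.012],[0,0,0.012],[0,0,0.012],[0,0,0.012],[0,0,-0.2],[0,0,-0.4],[0,0,-0.4],[0,0,-0.4]], delta_rot=[[0,0,0],[0,0,0],[0,0,0],[0,0,0],[0,0,0],[0,0,0],[0,0,0],[0,0,0],[0,0,0],[0,0,0],[0,0,0]], hand=[0.3,0.3,0.3,0.3,0.8,0.8,0.8,0.8,0.8,0.8,0.8])

```text
clock: 22.48
tcp_pos: [0.5887, 0.0017, 0.2041]
ee_rot: [-0.002, 0.793, 0.609, -0.001]
wrist_force: [0.4, -0.3, -0.6]
width: 0.0768
gripper_force: 0.0
```

Run:
```python
from h import *
o=get_obs();print(o["tcp_pos"]);go(.45,-.1,.33,75)
wrist('pics/w9.png')
```

```text
[0.58870903 0.00165699 0.20410574]
dpos [-0.536, -0.433, -0.503] drot [-0.002, -0.001, 0.0]
```

View pics/w9.png

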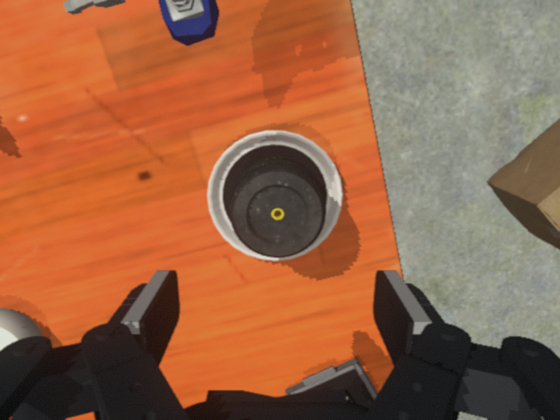

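The wheels are stacked concentrically, with the upper hub at (278,214). I'll check the trays and the bottle in one last overhead crop.

Run:
```python
from h import *
print("top wheel",wr('pics/w9.png',278,214,.045))
a=snapshot("top"); crop(a,120,110,330,200,2.4,'pics/t9.png')
```

```text
top wheel [0.5902396  0.00114207 0.045     ]
```

View pics/t9.png

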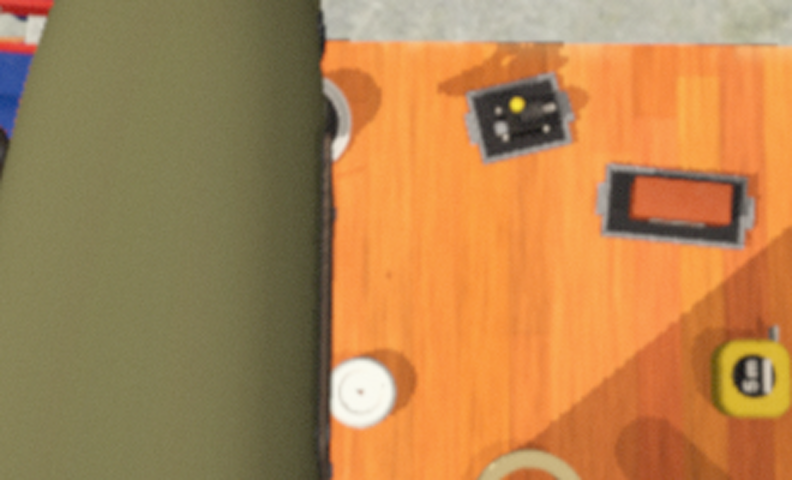

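The motor stands in the short tray near (520,117). The case lies in the long tray with its top centred at about (682,199), and the tray centre is at about (676,206). I'll compute the offset with parallax.

Run:
```python
from h import *
b=lambda p,z:ray("top",p[0]/2.4+120,p[1]/2.4+110,z).round(4)
print("case",b((682,199),.034),"tray",b((676,206),.008)); print([b(p,.034) for p in((632,176),(734,180),(731,222),(630,218))])
print("motor",b((522,116),.009+.005),"tray",b((519,118),.008))
```

```text
case [ 0.5147 -0.3485  0.034 ] tray [ 0.5125 -0.3492  0.008 ]
[array([ 0.5353, -0.3035,  0.034 ]), array([ 0.5327, -0.3962,  0.034 ]), array([ 0.4941, -0.3925,  0.034 ]), array([ 0.4968, -0.3011,  0.034 ])]
motor [ 0.5947 -0.2061  0.014 ] tray [ 0.5942 -0.2039  0.008 ]
```

Everything is within about 3 mm, and the gripper is clear. The bottle was never approached.

```bash
python3 -c "
from cell import *
print(close_job())"
```

```text
the job is handed in; nothing more can be done
None
```

The job is handed in: by the last camera checks the wheels are stacked in the round dish, the motor stands in the short tray and the case lies lid up in the long tray, each within about 3 mm of its tray's centre, and the arm kept clear of the oil bottle, which I did not re-measure at the end.

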